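# Make up two cake trays

## Robot

A 6-joint arm with a two-finger parallel gripper is mounted at the origin on a cart in front of the work surface, level with it; the furniture and walls round the work are solid. World frame = base frame: x ahead of the robot, y to its left, z up, the work surface at z = 0. Lengths are in m, angles in rad, forces in N, time in s.
With the tool pointing down it reaches from about 0.3 to 0.775 m from the base axis. Payload 14.6 kg.
Tool frame: the origin (TCP) lies at the very end of the fingers, on their centre line; the grasp point (between the pads) lies 19 mm behind it; z points along the fingers, y is the line along which they close (so a half turn about z gives the same grasp; the last joint's range is limited). The gripper opens to 94 mm and grips with 3 to 60 N. Pads are 16 mm wide; open, the fingers measure 119 mm over their backs; the gripper's body (75 mm by 177 mm) begins 78 mm behind the grasp point.
Start: joints at [-1.209, 0.3, 1.521, -0, 1.321, -0.067], TCP at [0.229, -0.5, 0.205] pointing down, gripper open.
Joint ranges: [-3.03, 3.03], [-0.79, 2.21], [0.23, 2.52], [-1.04, 4.18], [0, 3.07], [-2.55, 2.55]. Speed limits (rad/s): [2.22, 2.22, 2.57, 3.14, 3.14, 3.14].

## Interface

Orientations are given as [roll, pitch, yaw] about the fixed x, y, z axes, in that order (R = Rz(yaw) Ry(pitch) Rx(roll)).
In Python, from station import ctrl gives the robot as it stands.
- The arm moves only by the shell command python3 -m pendant 'ROWS' [OPENING] [FORCE]. ROWS is JSON, a list of rows, each a list of 2 entries, a list of its own where there are three numbers: the shift along the world's x, y, z in cm, then the turn about the world's z in rad. A call has 1 to 20 rows; each row shifts and turns the commanded pose from where the row before left it; what a row does not reach is not made up. A row lasts 1/12 s, in which the tool goes at most 41.7 mm and 7.16 degrees, less where a joint would pass 70% of its speed; a pose out of reach is approached as far as the arm can. A call is refused whole if a number of a shift passes 4.17 or a number of a turn 0.125, either way. A call with a gripper value outside its range is refused whole. OPENING is the opening, from 0 (shut) to 1 (fully open), set as the call begins (- or left out, the last holds). The fingers move at their own pace and stop on an object; FORCE is the grip in N (left out, the last holds). Time passes only in rows, so rows that do not move let the fingers close. It gives the time, the measured TCP pose, the force, the opening and the grip force at its end, in the units of the state.
- ctrl.get_obs(): the state, without advancing time (a new reading comes with each control period).
- ctrl.camera(name): name is "side" or "top" or "wrist"; returns a dict with "color" (420x560x3 uint8, red, green, blue), "intrinsics" (3x3 intrinsics, pixels), "camera_from_world" (4x4, takes a point from world to camera coordinates). Camera axes: x right, y down, z forward; pixel columns grow to the right and rows downward; lengths in m; the calibration is good to about 2 mm. A picture is of the moment at which its call begins. There is no depth.
- ctrl.hand_in(): hands the job in; it is judged then, once.
The state is a dict: "time_s": time; "qpos": joint angles; "joint_vel": joint speeds; "tau": joint torques, N m; "ee_pos": TCP position; "eef_rot": TCP orientation; "force": force on the tool from outside, world axes, zero at the start; "moment": the same for the moment, N m; "grip_width": finger opening in m; "grip_force": force on a finger pad.
Only numpy, scipy, OpenCV 4.12 (cv2) and the standard library are available. Lean on these libraries where they do the work, as an engineer would, in place of code of your own. Each camera call takes 0.05 s, during which the arm holds its last target. There are 200 camera calls.

## Task

Make up the two wooden trays from the things in the row along the front of the worktop. The long tray with three compartments gets the dark chocolate cake slice in its wide middle compartment, the spice jar with the black lid in one of the end compartments and a plum in the other; the short tray with two compartments gets the pale nut-topped cake slice in its wide compartment and the other plum in its narrow one. Stand the slices and the jar upright, flat on the tray floor, and leave the white salt shaker standing where it is.

Things in the scene. Friction and masses are not known exactly. Their poses are not given: they have to be found in the camera images.
- tray_long: fixed shallow brown wooden tray, 220 mm along its own y, 94 along x; walls and dividers 4 mm thick, tops 14 mm up; inner floor 4 mm up. Compartments 86 mm clear along x. Origin: centre of underside. Three along y: wide middle one, 80 mm clear, centred at y = 0; two narrow end ones, 62 mm clear, centred at y = +75 and -75 mm.
- tray_short: fixed shallow brown wooden tray, 154 mm along its own y, 94 along x; walls and dividers 4 mm thick, tops 14 mm up; inner floor 4 mm up. Compartments 86 mm clear along x. Origin: centre of underside. Two along y: a wide one, 80 mm clear, centred at y = +33 mm; a narrow one, 62 mm clear, centred at y = -42 mm. Wall cabinets overhang 0.47 m above the worktop from x = 0.60 m on.
- dark_slice: dark brown chocolate loaf-cake slice, firm: 63 mm along its own x, 47 mm along its own y, 60 mm tall with a crumbly top (solid to 57). Origin: centre of its underside, z up. Best gripped across its y sides.
- pale_slice: pale golden loaf-cake slice topped with nuts, firm: 41 mm along its own x, 53 mm along its own y, 50 mm tall (solid to 47). Origin: centre of its underside, z up. Best gripped across its x sides.
- spice_jar: upright round spice jar in the front row, glass with a dark blue label and black lid, 41 mm diameter, 105 mm tall. Origin: centre of its underside, z up.
- plum_1_center (a point): centre of one reddish plum: round, about 37 mm across, 34 mm tall, starts resting on the worktop in the front row (this point 17 mm up); may roll. The two plums are alike and either may go to either tray.
- plum_2_center (a point): centre of another reddish plum: round, about 37 mm across, 34 mm tall, starts resting on the worktop in the front row (this point 17 mm up); may roll. The two plums are alike and either may go to either tray.
- salt_shaker: white and clear salt shaker with a rounded grey top, 44 mm diameter, 90 mm tall, standing in the same front row; not part of either tray: leave it. Origin: centre of its underside.

How it is judged:
At the end, for the whole second after the job is handed in: Slices in the wide compartments (20 mm of centre along the tray, 30 across), jar in a long-tray end (13, 30): upright to 0.1 rad, on the floor to 3 mm, at rest. Plums in the other long-tray end and the short tray's narrow compartment (centre 18 along, 35 across, height 8 mm) (x of dark_slice in the frame of tray_long between -0.03 and 0.03 m and y of dark_slice in the frame of tray_long between -0.02 and 0.02 m and z of dark_slice in the frame of tray_long between 0.001 and 0.007 m and angle between each of dark_slice, pale_slice's own z axis and vertical below 0.1 rad and linear speed of each of dark_slice, pale_slice below 0.02 m/s and x of pale_slice in the frame of tray_short between -0.03 and 0.03 m and y of pale_slice in the frame of tray_short between 0.013 and 0.053 m and z of pale_slice in the frame of tray_short between 0.001 and 0.007 m and ((x of spice_jar in the frame of tray_long between -0.03 and 0.03 m and y of spice_jar in the frame of tray_long between 0.062 and 0.088 m and z of spice_jar in the frame of tray_long between 0.001 and 0.007 m and angle between spice_jar's own z axis and vertical below 0.1 rad and linear speed of spice_jar below 0.02 m/s and x of plum_1_center in the frame of tray_long between -0.035 and 0.035 m and y of plum_1_center in the frame of tray_long between -0.093 and -0.057 m and z of plum_1_center in the frame of tray_long between 0.013 and 0.029 m and x of plum_2_center in the frame of tray_short between -0.035 and 0.035 m and y of plum_2_center in the frame of tray_short between -0.06 and -0.024 m and z of plum_2_center in the frame of tray_short between 0.013 and 0.029 m) or (x of spice_jar in the frame of tray_long between -0.03 and 0.03 m and y of spice_jar in the frame of tray_long between -0.088 and -0.062 m and z of spice_jar in the frame of tray_long between 0.001 and 0.007 m and angle between spice_jar's own z axis and vertical below 0.1 rad and linear speed of spice_jar below 0.02 m/s and x of plum_1_center in the frame of tray_long between -0.035 and 0.035 m and y of plum_1_center in the frame of tray_long between 0.057 and 0.093 m and z of plum_1_center in the frame of tray_long between 0.013 and 0.029 m and x of plum_2_center in the frame of tray_short between -0.035 and 0.035 m and y of plum_2_center in the frame of tray_short between -0.06 and -0.024 m and z of plum_2_center in the frame of tray_short between 0.013 and 0.029 m) or (x of spice_jar in the frame of tray_long between -0.03 and 0.03 m and y of spice_jar in the frame of tray_long between 0.062 and 0.088 m and z of spice_jar in the frame of tray_long between 0.001 and 0.007 m and angle between spice_jar's own z axis and vertical below 0.1 rad and linear speed of spice_jar below 0.02 m/s and x of plum_2_center in the frame of tray_long between -0.035 and 0.035 m and y of plum_2_center in the frame of tray_long between -0.093 and -0.057 m and z of plum_2_center in the frame of tray_long between 0.013 and 0.029 m and x of plum_1_center in the frame of tray_short between -0.035 and 0.035 m and y of plum_1_center in the frame of tray_short between -0.06 and -0.024 m and z of plum_1_center in the frame of tray_short between 0.013 and 0.029 m) or (x of spice_jar in the frame of tray_long between -0.03 and 0.03 m and y of spice_jar in the frame of tray_long between -0.088 and -0.062 m and z of spice_jar in the frame of tray_long between 0.001 and 0.007 m and angle between spice_jar's own z axis and vertical below 0.1 rad and linear speed of spice_jar below 0.02 m/s and x of plum_2_center in the frame of tray_long between -0.035 and 0.035 m and y of plum_2_center in the frame of tray_long between 0.057 and 0.093 m and z of plum_2_center in the frame of tray_long between 0.013 and 0.029 m and x of plum_1_center in the frame of tray_short between -0.035 and 0.035 m and y of plum_1_center in the frame of tray_short between -0.06 and -0.024 m and z of plum_1_center in the frame of tray_short between 0.013 and 0.029 m))); the robot touches nothing.
It fails at once if the salt shaker is moved more than 25 mm or tipped (distance of salt_shaker from where it was at the start of the episode above 0.025 m or angle between salt_shaker's own z axis and vertical above 0.4 rad).
It also fails if it takes over 128 s, if anything falls off the work surface, if the arm or the gripper's body presses on something with over 40 N, if the wrist force passes 120 N, or if a joint passes its speed limit or range.

## Working session

There is one attempt and no reset: what is moved stays moved. The work goes in short steps, Python scripts to look and compute and a shell command to move; the robot and the scene stay as the last step left them, time stands still between calls to the robot, and variables do not carry over. Pictures are saved under pics/ and viewed, at most 14 in all, crops included, and the job is handed in when it is done.

```bash
ls; mkdir -p pics; python3 - <<'E'
from station import ctrl
import cv2
o=ctrl.get_obs();print(o['time_s'],o['ee_pos'],o['eef_rot'],o['grip_width'])
for n in("top","side"):
    c=ctrl.camera(n);cv2.imwrite(f'pics/{n}0.png',c['color'][:,:,::-1]);print(n,c['intrinsics'].tolist(),c['camera_from_world'].round(4).tolist())
E
```

```text
pics
0.0 [ 0.22857529 -0.49995768  0.20486238] [-3.14041241e+00 -4.55400689e-05  4.28844450e-01] 0.0940652875690946
top [[450.0770381137, 0.0, 279.98278601118517], [0.0, 450.0770381137, 205.833836997943], [0.0, 0.0, 1.0]] [[-0.0194, -0.9998, -0.0037, 0.0495], [-0.991, 0.0197, -0.1321, 0.4516], [0.1322, 0.0011, -0.9912, 1.0255], [0.0, 0.0, 0.0, 1.0]]
side [[439.5117909927233, 0.0, 287.718794950389], [0.0, 439.5117909927233, 208.51114085375795], [0.0, 0.0, 1.0]] [[0.9956, -0.0909, -0.0224, -0.45], [-0.0538, -0.3592, -0.9317, 0.0882], [0.0767, 0.9288, -0.3625, 0.9806], [0.0, 0.0, 0.0, 1.0]]
```

View pics/top0.png

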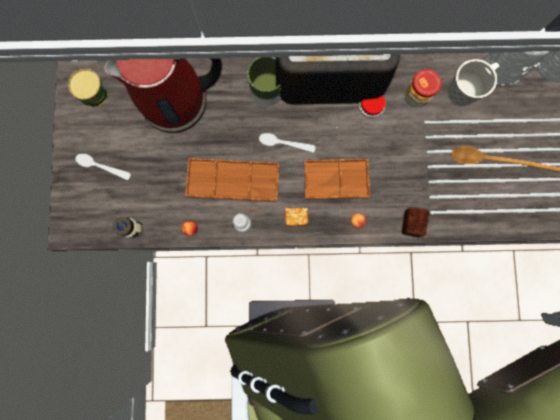

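View pics/side0.png

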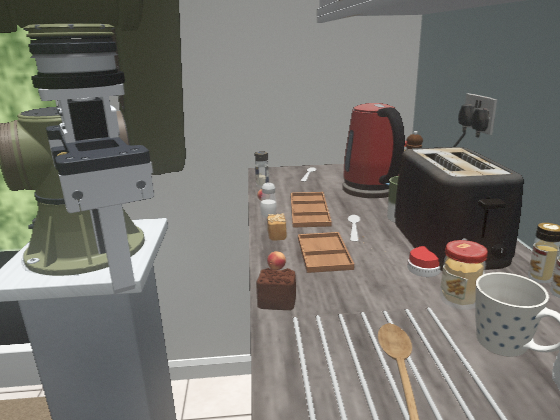

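The top view shows the row: jar (128,227), plum (190,228), salt (241,222), pale slice (297,216), plum (359,220) and dark slice (417,221). The long tray is at (233,180) and the short tray at (337,179). Next I'll measure them with masks.

```bash
cat > h.py <<'E'
import numpy as np, cv2
from station import ctrl
def ray(c,uv,z):
    T=c['camera_from_world'];R=T[:3,:3];t=T[:3,3];o=-R.T@t
    d=(R.T@np.linalg.inv(c['intrinsics'])@np.c_[np.atleast_2d(uv),np.ones(len(np.atleast_2d(uv)))].T).T
    return o+d*((z-o[2])/d[:,2])[:,None]
def proj(c,p):
    T=c['camera_from_world'];q=c['intrinsics']@(T[:3,:3]@np.array(p)+T[:3,3]);return q[:2]/q[2]
def blob(img,box,lo,hi):
    x0,y0,x1,y1=box;h=cv2.cvtColor(img[y0:y1,x0:x1],cv2.COLOR_RGB2HSV)
    m=cv2.inRange(h,np.array(lo),np.array(hi))
    cs,_=cv2.findContours(m,cv2.RETR_EXTERNAL,cv2.CHAIN_APPROX_NONE)
    k=max(cs,key=cv2.contourArea);return k[:,0,:].astype(float)+[x0,y0],cv2.contourArea(k)
def rect(pts):
    (c,s,a)=cv2.minAreaRect((pts[:,:2]*1000).astype(np.float32));return np.round(c,1),np.round(s,1),round(a,1)
E
python3 - <<'E'
from h import *
c=ctrl.camera("top");im=c['color']
T=c['camera_from_world'];print('cam',-T[:3,:3].T@T[:3,3])
for n,b,lo,hi,z in [("long",(178,150,290,207),(3,140,60),(16,255,255),.014),("short",(298,150,378,205),(3,140,60),(16,255,255),.014),
 ("pale",(275,200,320,232),(8,120,120),(30,255,255),.048),("dark",(398,200,438,242),(0,90,10),(14,255,110),.058),
 ("p1",(340,205,375,235),(0,140,100),(25,255,255),.017),("p2",(175,213,207,243),(0,140,100),(25,255,255),.017)]:
    k,a=blob(im,b,lo,hi);print(n,a,k.min(0),k.max(0),*rect(ray(c,k,z)))
cv2.imwrite('pics/crop.png',cv2.resize(im[145:250,100:440,::-1],None,fx=2.3,fy=2.3,interpolation=cv2.INTER_CUBIC))
s=ctrl.camera("side");cv2.imwrite('pics/crop2.png',cv2.resize(s['color'][140:320,240:380,::-1],None,fx=3.2,fy=3.2,interpolation=cv2.INTER_CUBIC))
E
```

```text
cam [0.31296557 0.03945245 1.07639681]
long 3370.5 [186. 158.] [278. 200.] [521.1 154.4] [219.5  94.3] 85.8
short 2368.0 [304. 159.] [369. 198.] [518.3 -95.7] [ 94.9 153.4] 0.7
pale 362.0 [285. 208.] [308. 225.] [424.7   3.1] [52.8 39.3] 88.9
dark 594.5 [402. 207.] [428. 236.] [ 407.1 -265.6] [53.  65.8] 77.4
p1 155.0 [351. 213.] [365. 227.] [ 416.8 -143.1] [33.1 33.4] 87.7
p2 149.5 [182. 221.] [196. 235.] [405.8 256.6] [33.2 33.1] 88.9
```

View pics/crop.png

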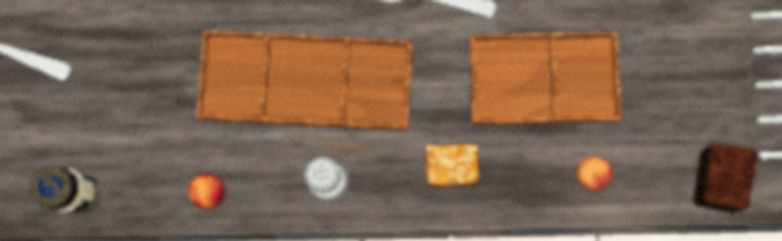

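View pics/crop2.png

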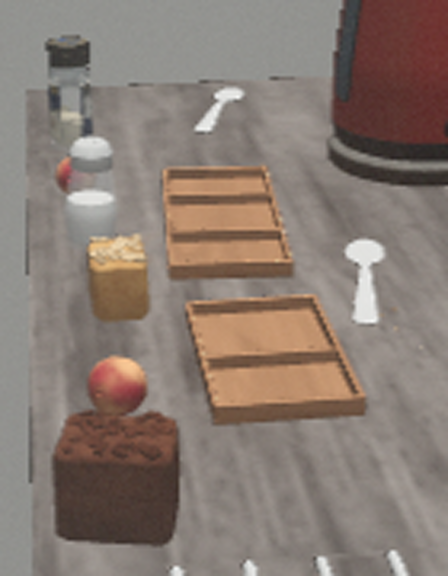

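```bash
python3 -m pendant '[[[2.2,2.9,-0.4],-0.072],[[2.2,2.9,-0.4],-0.072],[[2.2,2.9,-0.4],-0.072],[[2.2,2.9,-0.4],-0.072],[[2.2,2.9,-0.4],-0.072],[[2.2,2.9,-0.4],-0.072],[[2.2,2.9,-0.4],-0.072],[[2.2,2.9,-0.4],-0.072],[[0,0,0],0],[[0,0,0],0]]' 1 20
python3 - <<'E'
from h import *
t=ctrl.camera("top");print('jar lid',ray(t,[122.6,226.3],.105),'salt',ray(t,[241.3,222.4],.09))
c=ctrl.camera("wrist");cv2.imwrite('pics/w0.png',c['color'][:,:,::-1])
print(ctrl.get_obs()['ee_pos'],proj(c,(.407,-.266,.058)),proj(c,(.407,-.266,0)))
E
```

```text
time_s: 1.03
ee_pos: [0.4053, -0.267, 0.1732]
eef_rot: [-3.141, 0.0, -0.144]
force: [0.6, -0.3, 0.2]
grip_width: 0.0943
grip_force: 0.0
jar lid [[0.40455578 0.38236946 0.105     ]] salt [[0.40942552 0.12635859 0.09      ]]
[ 0.40438103 -0.26870505  0.17350227] [273.03973153 199.73350216] [273.51513529 184.19405962]
```

View pics/w0.png

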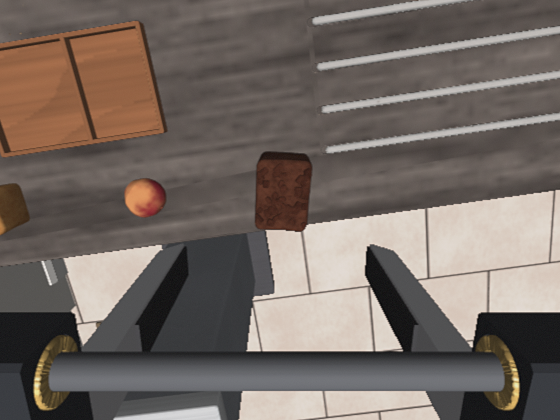

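The wrist view shows the dark slice's top face with corners near (259,163), (311,162), (306,231) and (256,225). It is almost aligned with the fingers. I'll cast rays through those corners.

```bash
python3 - <<'E'
from h import *
c=ctrl.camera("wrist")
p=ray(c,[[259,163],[311,162],[306,231],[256,226]],.058);print(p.round(3).tolist(),rect(p))
k,a=blob(c['color'],(235,140,335,240),(0,100,45),(14,255,140));print(k.min(0),k.max(0),rect(ray(c,k,.058)))
k,a=blob(c['color'],(235,140,335,240),(0,100,15),(14,255,140));print(k.min(0),k.max(0),rect(ray(c,k,.058)))
k,a=blob(c['color'],(115,170,175,225),(0,110,60),(25,255,255));print('p',rect(ray(c,k,.017)))
print(ctrl.get_obs()['ee_pos'],ctrl.get_obs()['eef_rot'])
E
```

```text
[[0.439, -0.26, 0.058], [0.433, -0.301, 0.058], [0.375, -0.29, 0.058], [0.386, -0.249, 0.058]] (array([ 408.4, -275. ]), array([42.5, 59. ]), 79.1)
[254. 159.] [310. 230.] (array([ 409.9, -273.8]), array([44. , 60.1]), 78.5)
[254. 152.] [310. 230.] (array([ 412.2, -274.2]), array([43.9, 65. ]), 78.0)
p (array([ 415.4, -143.2]), array([36.4, 36.7]), 30.8)
[ 0.40418744 -0.26902082  0.17351837] [ 3.14142288e+00 -2.36185530e-05 -1.47199551e-01]
```

```bash
python3 -m pendant '[[[0.4,-0.5,0],-0.053],[[0,0,-2.5],0],[[0,0,-2.5],0],[[0,0,-2.5],0],[[0,0,-2.5],0],[[0,0,-2.5],0],[[0,0,-1.5],0],[[0,0,-1.2],0],[[0,0,-0.3],0],[[0,0,0],0]]' && python3 -m pendant '[[[0,0,0],0],[[0,0,0],0],[[0,0,0],0],[[0,0,0],0],[[0,0,0],0],[[0,0,0],0],[[0,0,0],0],[[0,0,0],0],[[0,0,0],0],[[0,0,0],0]]' 0 20
```

```text
time_s: 2.02
ee_pos: [0.4079, -0.2738, 0.018]
eef_rot: [-3.141, 0.001, -0.201]
force: [-0.1, -0.5, -0.5]
grip_width: 0.094
grip_force: 0.0
time_s: 2.85
ee_pos: [0.4087, -0.2732, 0.0185]
eef_rot: [3.142, -0.0, -0.2]
force: [0.2, 0.2, 2.1]
grip_width: 0.0467
grip_force: 19.9
```

```bash
python3 -m pendant '[[[0,0,1.5],0],[[0,0,3],0],[[0,0,3],0],[[0,0,2],0],[[1,2,0],0.01],[[1.1,3.4,0],0.01],[[1.1,3.4,0],0.01],[[1.1,3.4,0],0.01],[[1,3.4,0],0.01],[[1,3.4,0],0.01],[[1,3.4,0],0.01],[[1,3.4,0],0.01],[[1,3.4,0],0.01],[[1,3.4,0],0.01],[[0.6,3.4,0],0.01],[[0.4,3.4,0],0.01],[[0,3.4,0],0.01],[[0,1.4,0],0],[[0,0,0],0],[[0,0,0],0]]'
python3 - <<'E'
from h import *
c=ctrl.camera("wrist");cv2.imwrite('pics/w1.png',c['color'][:,:,::-1])
for x,y,z in [(.521,.154,.004)]: print(proj(c,(x,y,z)))
E
```

```text
time_s: 4.52
ee_pos: [0.5214, 0.1687, 0.1131]
eef_rot: [3.141, 0.001, -0.069]
force: [0.4, -0.8, -0.9]
grip_width: 0.0465
grip_force: 19.9
[293.94933325 203.30867844]
```

View pics/w1.png

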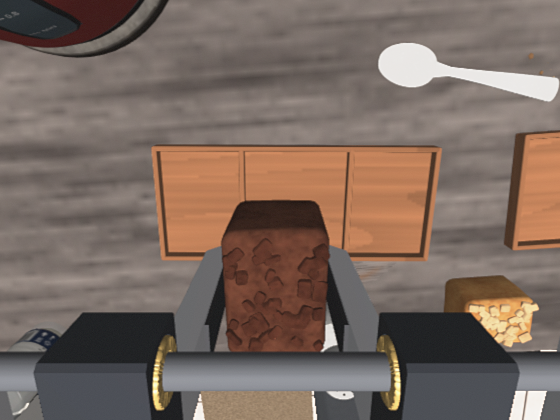

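Wrist view: the slice is held straight. The long tray's corners are at about (153,147), (441,147), (430,261) and (162,260), and the short tray's left edge runs from (516,132) to (507,248).

```bash
python3 - <<'E'
from h import *
c=ctrl.camera("wrist")
p=ray(c,[[153,147],[441,147],[430,261],[162,260]],.014);print(p.round(4).tolist(),p.mean(0),rect(p))
print('div',ray(c,[[241,151],[349,151],[344,249]],.014).round(4).tolist(),'short L',ray(c,[[516,132],[507,248]],.014).round(4).tolist())
print(ctrl.get_obs()['ee_pos'],ctrl.get_obs()['moment'])
E
```

```text
[[0.5752, 0.2567, 0.014], [0.5601, 0.0409, 0.014], [0.4669, 0.0448, 0.014], [0.4832, 0.2644, 0.014]] [0.52137833 0.15168114 0.014     ] (array([521.6, 151.1]), array([220.2,  93.2]), 85.8)
div [[0.5676, 0.191, 0.014], [0.5619, 0.1099, 0.014], [0.4825, 0.1151, 0.014]] short L [[0.5674, -0.014, 0.014], [0.4741, -0.0172, 0.014]]
[0.52169739 0.16761469 0.11336916] [0.07275769 0.03159057 0.00898284]
```

```bash
python3 -m pendant '[[[0,-1.5,0],0],[[0,0,-2],0],[[0,0,-2.4],0],[[0,0,-2.4],0],[[0,0,-1.2],0],[[0,0,-0.6],0],[[0,0,-0.3],0],[[0,0,-0.1],0],[[0,0,0],0],[[0,0,0],0]]'
```

```text
time_s: 5.45
ee_pos: [0.5222, 0.1539, 0.0244]
eef_rot: [-3.141, -0.002, -0.07]
force: [0.8, 0.1, -0.3]
grip_width: 0.0465
grip_force: 19.9
```

```bash
python3 -m pendant '[[[0,0,-0.1],0],[[0,0,-0.1],0],[[0,0,0],0],[[0,0,0],0]]'; python3 -m pendant '[[[0,0,0],0],[[0,0,0],0],[[0,0,0],0],[[0,0,0],0],[[0,0,0],0],[[0,0,1],0],[[0,0,2.5],0],[[0,0,3],0],[[0,0,3],0],[[0,-2,1],0.12],[[0,-3,0],0.12],[[0,-3,0],0.12],[[-1,-3,0],0.12],[[-1.5,-3,0],0.12],[[-1.5,-3,0],0.12],[[-1.5,-3,0],0.12],[[-1.5,-3,0],0.12],[[-1.5,-3,0],0.12],[[-1.5,-2,0],0.12]]' 0.62
python3 -m pendant '[[[-0.7,-1.6,0],0.11],[[0,0,0],0.11],[[0,0,0],0.11],[[0,0,0],0.11],[[0,0,0],0],[[0,0,0],0]]'
python3 - <<'E'
from h import *
c=ctrl.camera("wrist");cv2.imwrite('pics/w2.png',c['color'][:,:,::-1])
print(proj(c,(.4155,-.143,.017)))
t=ctrl.camera("top");cv2.imwrite('pics/t2.png',cv2.resize(t['color'][120:260,90:450,::-1],None,fx=2.2,fy=2.2))
E
```

```text
time_s: 5.78
ee_pos: [0.5222, 0.1537, 0.0223]
eef_rot: [3.142, -0.001, -0.07]
force: [-0.6, -1.3, 6.0]
grip_width: 0.0465
grip_force: 20.0
time_s: 7.37
ee_pos: [0.4227, -0.1248, 0.1273]
eef_rot: [3.141, 0.0, 1.122]
force: [-0.4, 0.7, 0.1]
grip_width: 0.0582
grip_force: 0.0
time_s: 7.87
ee_pos: [0.4165, -0.139, 0.127]
eef_rot: [3.141, 0.0, 1.553]
force: [-0.3, -0.3, 0.1]
grip_width: 0.0582
grip_force: 0.0
[274.80743904 208.29303288]
```

View pics/w2.png

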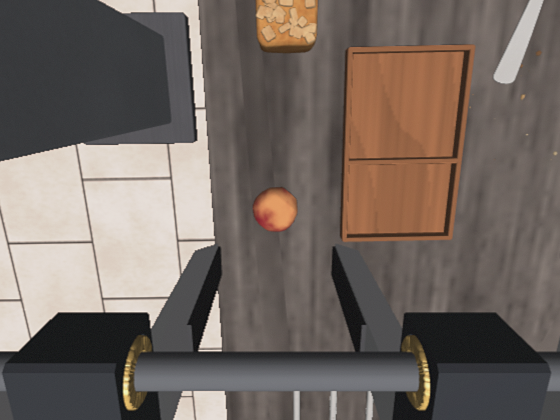

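The plum is at (275,209), as predicted. The short tray's corners are at (347,48), (474,46), (452,238) and (343,241).

```bash
python3 - <<'E'
from h import *
c=ctrl.camera("wrist")
k,a=blob(c['color'],(235,170,315,245),(0,110,60),(25,255,255));print('p',rect(ray(c,k,.017)))
p=ray(c,[[347,48],[474,46],[452,238],[343,241]],.014);print(p.round(4).tolist(),p.mean(0),rect(p),ray(c,[[349,161],[461,158]],.014).round(4).tolist())
print(ctrl.get_obs()['ee_pos'])
E
python3 -m pendant '[[[-0.1,-0.4,0],0.01],[[0,0,-2.5],0],[[0,0,-2.8],0],[[0,0,-2.8],0],[[0,0,-2.2],0],[[0,0,-1.2],0],[[0,0,-0.6],0],[[0,0,-0.2],0],[[0,0,0],0],[[0,0,0],0]]'; python3 -m pendant '[[[0,0,0],0],[[0,0,0],0],[[0,0,0],0],[[0,0,0],0],[[0,0,0],0],[[0,0,0],0],[[0,0,0],0],[[0,0,0],0]]' 0 12
```

```text
p (array([ 415.2, -144.2]), array([36.7, 35.3]), 89.0)
[[0.4705, -0.0222, 0.014], [0.5634, -0.0224, 0.014], [0.5648, -0.1725, 0.014], [0.4727, -0.1736, 0.014]] [ 0.51786411 -0.09767183  0.014     ] (array([517.9, -97.3]), array([ 92.9, 151.5]), 0.7) [[0.4752, -0.1055, 0.014], [0.564, -0.1046, 0.014]]
[ 0.41649079 -0.13895346  0.12668167]
time_s: 8.85
ee_pos: [0.4159, -0.1433, 0.0042]
eef_rot: [3.14, 0.001, 1.567]
force: [0.0, 0.7, -0.2]
grip_width: 0.0581
grip_force: 0.0
time_s: 9.52
ee_pos: [0.4156, -0.1431, 0.0037]
eef_rot: [3.141, 0.0, 1.567]
force: [0.0, 0.6, 5.0]
grip_width: 0.0352
grip_force: 12.0
```

```bash
python3 -m pendant '[[[0,0,1.5],0],[[0,0,2.5],0],[[0,0,2],0],[[2,0.1,0],0],[[2.6,0.1,0],0],[[2.6,0.1,0],0],[[2,0.1,0],0],[[1,0.1,0],0],[[0,0,0],0],[[0,0,-2],0],[[0,0,-2],0],[[0,0,-0.8],0],[[0,0,-0.4],0],[[0,0,-0.2],0],[[0,0,0],0],[[0,0,0],0]]'
```

```text
time_s: 10.85
ee_pos: [0.5177, -0.1382, 0.0103]
eef_rot: [3.141, 0.0, 1.567]
force: [0.6, 0.6, 0.1]
grip_width: 0.0351
grip_force: 12.0
```

```bash
python3 -m pendant '[[[0,0,-0.1],0],[[0,0,-0.1],0],[[0,0,0],0]]'; python3 -m pendant '[[[0,0,0],0],[[0,0,0],0],[[0,0,0],0],[[0,0,0],0],[[0,0,0],0],[[0,0,0],0],[[0,0,1],0],[[0,0,2],0],[[0,0,2.5],0],[[0,0,3],0],[[0,0,2],0],[[-1.8,2,0],0],[[-1.8,3,0],0],[[-1.8,3,0],0],[[-1.8,3,0],0],[[-1.5,2,0],0],[[-0.6,1.1,0],0],[[0,0,0],0],[[0,0,0],0]]' 0.52
python3 - <<'E'
from h import *
c=ctrl.camera("wrist");cv2.imwrite('pics/w3.png',c['color'][:,:,::-1]);print(ctrl.get_obs()['ee_pos'],proj(c,(.425,.003,.047)))
E
```

```text
time_s: 11.1
ee_pos: [0.5177, -0.1381, 0.0078]
eef_rot: [3.141, 0.0, 1.567]
force: [-0.5, -0.3, 1.0]
grip_width: 0.0352
grip_force: 12.0
time_s: 12.68
ee_pos: [0.4251, 0.0029, 0.1131]
eef_rot: [3.14, 0.0, 1.568]
force: [0.2, 0.0, -0.5]
grip_width: 0.0489
grip_force: 0.0
[0.42526089 0.00240976 0.11292566] [275.73528805 220.41843778]
```

View pics/w3.png

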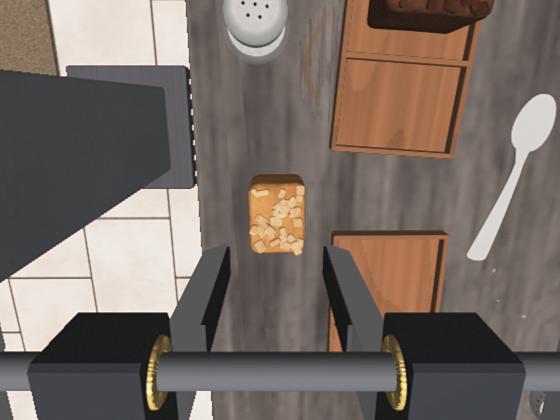

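The pale slice's top face spans columns 250–305 and rows 184–253, centred where predicted and square to the fingers. I'll pick it up.

```bash
python3 -m pendant '[[[0,0,0],0],[[0,0,-1],0],[[0,0,-1.5],0],[[0,0,-2],0],[[0,0,-2.2],0],[[0,0,-1.6],0],[[0,0,-1],0],[[0,0,-0.5],0],[[0,0,0],0],[[0,0,0],0]]' 0.85; python3 -m pendant '[[[0,0,0],0],[[0,0,0],0],[[0,0,0],0],[[0,0,0],0],[[0,0,0],0],[[0,0,0],0],[[0,0,0],0],[[0,0,0],0],[[0,0,0],0],[[0,0,0],0]]' 0 15
```

```text
time_s: 13.57
ee_pos: [0.4248, 0.0028, 0.0147]
eef_rot: [3.141, 0.0, 1.566]
force: [-0.4, 0.2, -0.7]
grip_width: 0.0796
grip_force: 0.0
time_s: 14.4
ee_pos: [0.4245, 0.003, 0.0146]
eef_rot: [3.141, -0.0, 1.567]
force: [-0.6, -1.3, 3.9]
grip_width: 0.0403
grip_force: 15.0
```

Next: to (0.518, −0.063), with TCP at 0.019 for release.

```bash
python3 -m pendant '[[[0,0,1.5],0],[[0,0,2.5],0],[[0,0,2],0],[[1.5,-1,0],0],[[2.2,-1.6,0],0],[[2.2,-1.6,0],0],[[2.2,-1.6,0],0],[[1.2,-0.8,0],0],[[0,0,0],0],[[0,0,-2],0],[[0,0,-2],0],[[0,0,-0.8],0],[[0,0,-0.4],0],[[0,0,-0.2],0],[[0,0,0],0],[[0,0,0],0]]'
```

```text
time_s: 15.73
ee_pos: [0.5178, -0.063, 0.0213]
eef_rot: [3.14, 0.0, 1.567]
force: [0.8, -0.6, -0.8]
grip_width: 0.0406
grip_force: 15.0
```

```bash
python3 -m pendant '[[[0,0,-0.1],0],[[0,0,-0.1],0],[[0,0,0],0]]'; python3 -m pendant '[[[0,0,0],0],[[0,0,0],0],[[0,0,0],0],[[0,0,0],0],[[0,0,0],0],[[0,0,0],0],[[0,0,1],0],[[0,0,2.5],0],[[0,0,3.5],0],[[0,0,3.5],0],[[0,2,2],0],[[0,3.5,1],0],[[0,3.8,0],0],[[-1.6,3.7,0],0],[[-1.6,3.7,0],0],[[-1.6,3.7,0],0],[[-1.6,3.7,0],0],[[-1.6,3.7,0],0],[[-1.6,3,0],0]]' 0.62; python3 -m pendant '[[[-1.6,1.2,-2],0],[[0,0,0],0],[[0,0,0],0]]'
python3 - <<'E'
from h import *
c=ctrl.camera("wrist");cv2.imwrite('pics/w4.png',c['color'][:,:,::-1]);print(ctrl.get_obs()['ee_pos'],proj(c,(.406,.257,.017)))
E
```

```text
time_s: 15.98
ee_pos: [0.5175, -0.063, 0.0186]
eef_rot: [3.141, 0.0, 1.567]
force: [0.3, 0.1, -0.4]
grip_width: 0.0403
grip_force: 15.0
time_s: 17.57
ee_pos: [0.4202, 0.2471, 0.1544]
eef_rot: [3.141, -0.001, 1.567]
force: [0.7, -0.1, -0.5]
grip_width: 0.0582
grip_force: 0.0
time_s: 17.82
ee_pos: [0.4048, 0.2572, 0.1336]
eef_rot: [-3.141, 0.001, 1.569]
force: [0.0, -0.8, -0.8]
grip_width: 0.0583
grip_force: 0.0
[0.4056851  0.25685454 0.13419911] [277.60347153 201.66896036]
```

View pics/w4.png

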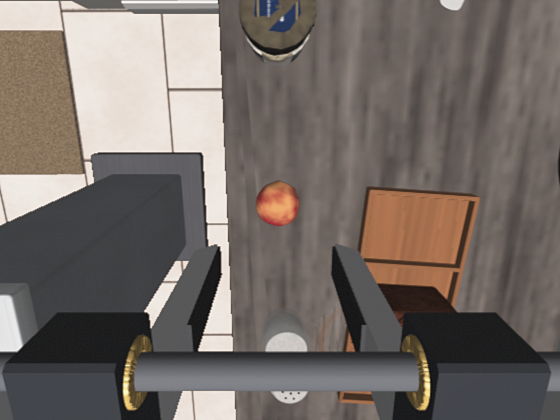

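```bash
python3 -m pendant '[[[0,0,-1],0],[[0,0,-2.5],0],[[0,0,-2.8],0],[[0,0,-2.8],0],[[0,0,-2],0],[[0,0,-1.2],0],[[0,0,-0.5],0],[[0,0,-0.2],0],[[0,0,0],0],[[0,0,0],0]]'; python3 -m pendant '[[[0,0,0],0],[[0,0,0],0],[[0,0,0],0],[[0,0,0],0],[[0,0,0],0],[[0,0,0],0],[[0,0,0],0],[[0,0,0],0]]' 0 12
```

```text
time_s: 18.7
ee_pos: [0.4061, 0.257, 0.0043]
eef_rot: [3.14, -0.001, 1.566]
force: [-0.5, -0.1, -0.8]
grip_width: 0.0587
grip_force: 0.0
time_s: 19.37
ee_pos: [0.4055, 0.2571, 0.0037]
eef_rot: [3.141, -0.0, 1.567]
force: [-1.2, 0.1, 5.1]
grip_width: 0.0349
grip_force: 12.0
```

```bash
python3 -m pendant '[[[0,0,2],0],[[0,0,3.5],0],[[0,0,3.5],0],[[2,-0.9,0],-0.035],[[3,-2,0],-0.035],[[3,-3,0],0],[[2,-3,0],0],[[1,-3,0],0],[[0,-3,0],0],[[0,-2,0],0],[[0,-1,0],0],[[0,0,0],0],[[0,0,-2],0],[[0,0,-3],0],[[0,0,-2],0],[[0,0,-1],0],[[0,0,-0.4],0],[[0,0,0],0],[[0,0,0],0]]'
```

```text
time_s: 20.95
ee_pos: [0.5155, 0.0791, 0.0104]
eef_rot: [3.14, -0.0, 1.497]
force: [-0.1, -0.3, -0.4]
grip_width: 0.0348
grip_force: 12.0
```

```bash
python3 -m pendant '[[[0,-0.1,-0.1],0],[[0,0,-0.1],0],[[0,0,0],0]]'; python3 -m pendant '[[[0,0,0],0],[[0,0,0],0],[[0,0,0],0],[[0,0,0],0],[[0,0,0],0],[[0,0,0],0],[[0,0,1],0],[[0,0,2.5],0],[[0,0,3.5],0],[[0,0,3.5],0],[[0,2,3],0],[[0,3,2],0],[[-1.5,3.5,1.5],0],[[-1.6,3.5,1],0],[[-1.6,3.5,0],0],[[-1.6,3.5,0],0],[[-1.6,3.5,0],0],[[-1.6,3.5,0],0],[[-1.6,3.3,0],0]]' 0.52; python3 -m pendant '[[[0,1,0],0],[[0,0,0],0],[[0,0,0],0],[[0,0,0],0]]' 1 25
python3 - <<'E'
from h import *
c=ctrl.camera("wrist");cv2.imwrite('pics/w5.png',c['color'][:,:,::-1]);print(ctrl.get_obs()['ee_pos'],proj(c,(.4046,.382,.105)))
t=ctrl.camera("top");cv2.imwrite('pics/t5.png',cv2.resize(t['color'][120:260,90:450,::-1],None,fx=2.2,fy=2.2))
E
```

```text
time_s: 21.2
ee_pos: [0.5152, 0.0775, 0.008]
eef_rot: [3.141, -0.0, 1.497]
force: [-0.1, -0.0, -1.1]
grip_width: 0.0351
grip_force: 12.0
time_s: 22.78
ee_pos: [0.4026, 0.3722, 0.1884]
eef_rot: [3.141, -0.001, 1.497]
force: [1.2, 0.3, -1.1]
grip_width: 0.0488
grip_force: 0.0
time_s: 23.12
ee_pos: [0.4045, 0.3793, 0.1877]
eef_rot: [3.142, 0.0, 1.495]
force: [0.2, -1.7, 0.5]
grip_width: 0.0722
grip_force: 0.0
[0.4046332  0.37921851 0.1876678 ] [275.80106901 210.12967703]
```

View pics/w5.png

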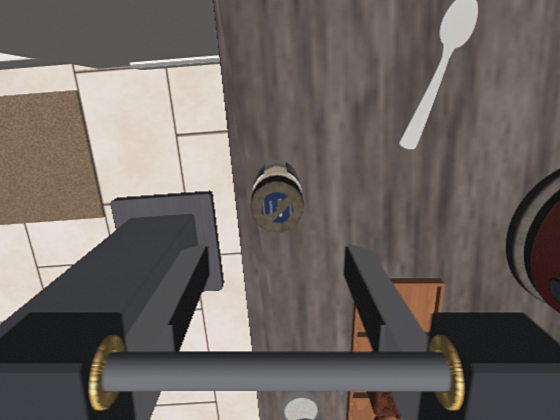

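View pics/t5.png

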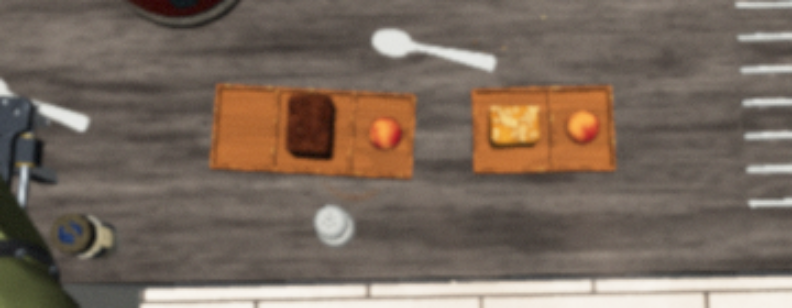

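The top view shows all four items in their compartments and the salt shaker where it was. In the wrist view the jar lid centre is near (277,206), against a prediction of (276,210).

```bash
python3 - <<'E'
from h import *
c=ctrl.camera("wrist");print(ray(c,[[277,206],[251,206],[303,206],[277,233]],.105).round(4).tolist(),ctrl.get_obs()['ee_pos'])
E
```

```text
[[0.4058, 0.3851, 0.105], [0.3867, 0.3865, 0.105], [0.425, 0.3836, 0.105], [0.4042, 0.3639, 0.105]] [0.4045484  0.37942273 0.18763876]
```

```bash
python3 -m pendant '[[[0.1,0.4,0],0],[[0,0,0],0],[[0,0,-1.5],0],[[0,0,-2.5],0],[[0,0,-2.8],0],[[0,0,-2.8],0],[[0,0,-2.5],0],[[0,0,-1.5],0],[[0,0,-0.6],0],[[0,0,0],0],[[0,0,0],0]]'; python3 -m pendant '[[[0,0,0],0],[[0,0,0],0],[[0,0,0],0],[[0,0,0],0],[[0,0,0],0],[[0,0,0],0],[[0,0,0],0],[[0,0,0],0],[[0,0,0],0],[[0,0,0],0]]' 0 25
```

```text
time_s: 24.18
ee_pos: [0.4053, 0.3847, 0.0462]
eef_rot: [3.141, -0.001, 1.497]
force: [-0.9, 0.5, -0.1]
grip_width: 0.094
grip_force: 0.0
time_s: 25.02
ee_pos: [0.4049, 0.3845, 0.0455]
eef_rot: [3.142, 0.0, 1.497]
force: [-0.3, -0.3, 0.9]
grip_width: 0.0407
grip_force: 25.0
```

```bash
python3 -m pendant '[[[0,0,1.5],0],[[0,0,2.5],0],[[0,0,2],0],[[1,-1.5,0],0],[[2,-2.6,0],0],[[2.3,-3,0],0],[[2.3,-3,0],0],[[2.3,-3,0],0],[[1.5,-1.8,0],0],[[0.8,-0.8,0],0],[[0,0,0],0],[[0,0,-2],0],[[0,0,-2],0],[[0,0,-0.9],0],[[0,0,-0.4],0],[[0,0,-0.2],0],[[0,0,0],0],[[0,0,0],0]]'
```

```text
time_s: 26.52
ee_pos: [0.5272, 0.228, 0.0514]
eef_rot: [3.14, -0.001, 1.497]
force: [0.2, -0.1, -0.2]
grip_width: 0.0405
grip_force: 25.0
```

```bash
python3 -m pendant '[[[0,0,-0.1],0],[[0,0,-0.1],0],[[0,0,0],0],[[0,0,0],0]]'; python3 -m pendant '[[[0,0,0],0],[[0,0,0],0],[[0,0,0],0],[[0,0,0],0],[[0,0,0],0],[[0,0,0],0],[[0,0,0],0],[[0,0,1],0],[[0,0,2],0],[[0,0,2.5],0],[[0,0,2.5],0],[[0,0,2.5],0],[[-2,0,2],0],[[-3,0.5,0],0],[[-3,0.5,0],0],[[-3,0.5,0],0],[[-3,0.5,0],0],[[0,0,0],0],[[0,0,0],0]]' 0.8
python3 - <<'E'
from h import *
t=ctrl.camera("top");a=cv2.resize(t['color'][130:250,100:440,::-1],None,fx=2,fy=2)
s=ctrl.camera("side");b=cv2.resize(s['color'][130:320,230:380,::-1],None,fx=1.9,fy=1.9)
o=np.zeros((600,680,3),np.uint8);o[:240]=a;o[240:240+b.shape[0],:b.shape[1]]=b[:360];cv2.imwrite('pics/fin.png',o)
im=t['color']
for n,bx,lo,hi,z in [("pale",(305,165,337,195),(12,100,170),(32,255,255),.052),("p1",(342,165,370,190),(0,180,190),(25,255,255),.021),("p2",(252,165,276,195),(0,180,190),(25,255,255),.021)]:
    k,ar=blob(im,bx,lo,hi);print(n,ar,*rect(ray(t,k,z)))
E
```

```text
time_s: 26.85
ee_pos: [0.5273, 0.2277, 0.0494]
eef_rot: [3.14, -0.001, 1.497]
force: [-0.8, 1.2, 5.2]
grip_width: 0.0404
grip_force: 25.0
time_s: 28.43
ee_pos: [0.3863, 0.2479, 0.1746]
eef_rot: [3.14, -0.001, 1.498]
force: [-0.4, -0.3, -0.5]
grip_width: 0.0753
grip_force: 0.0
pale 864.5 [509.3 -54.7] [72.1 68.2] 88.8
p1 116.0 [ 523.2 -137.4] [28.7 29.2] 42.8
p2 99.5 [519.3  77.9] [26.9 28. ] 62.0
```

View pics/fin.png

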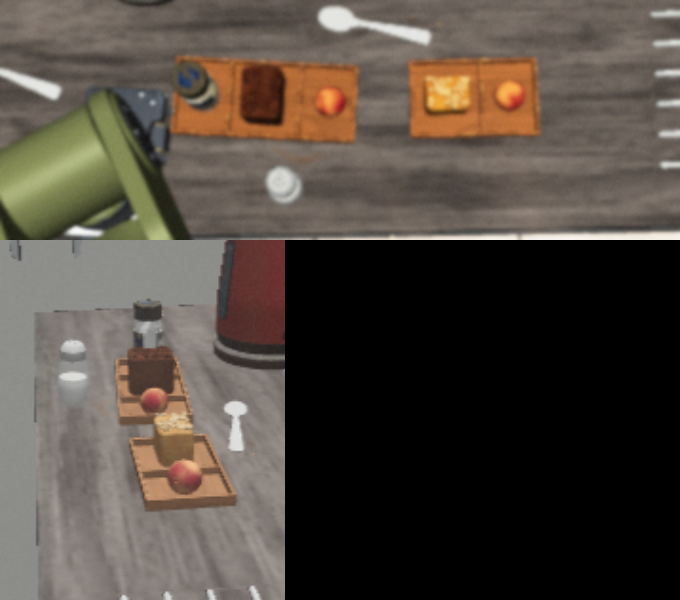

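The two views show everything upright in its compartment, both plums at rest and centred, the salt shaker unmoved and the gripper clear. I'm handing in.

```bash
python3 -c "
from station import ctrl
print(ctrl.hand_in())"
```

```text
the job is handed in; nothing more can be done
None
```

Both trays are made up as asked, with the jar in the long tray's left (+y) end; the salt shaker was not touched, and I handed in at about 28.5 s robot time; no verdict came back.

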